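# Make up a top-end kit and an oil-service kit at the engine bench

### The job

Make up the two kits from the new parts on the bench. The red tray is the top-end kit: stand the new bright piston crown up in the square compartment and the wrist pin upright in the narrow one, and lay a new white spark plug lengthwise in the long one; the blue tray is the oil service: stand the oil filter upright in the square compartment and lay the other new plug lengthwise in the long one. Set the parts down, do not drop them, and leave the worn black piston and the burnt brown plug where they lie.

Things in the scene. Friction and masses are not known exactly. Their poses are not given: they have to be found in the camera images.
- tray_red: Red plastic kit tray, 169 x 141 mm (x, y), fixed, level, turned up to 17 deg. Origin: centre of its underside, on the bench. Inner floor at z 4 mm; walls and dividers 3 mm thick, tops at z 16 mm. Compartments (inner x by y, centre in tray frame, mm): long 84 x 135 at (-39.5, 0), on the robot's side; square 76 x 76 at (43.5, -29.5); narrow 76 x 56 at (43.5, 39.5).
- tray_blue: Blue plastic kit tray, 169 x 141 mm (x, y), fixed, level, turned up to 17 deg. Origin: centre of its underside, on the bench. Inner floor at z 4 mm; walls and dividers 3 mm thick, tops at z 16 mm. Compartments (inner x by y, centre in tray frame, mm): long 84 x 135 at (-39.5, 0), on the robot's side; square 76 x 76 at (43.5, -29.5); narrow 76 x 56 at (43.5, 39.5).
- piston: New bright aluminium engine piston, a solid-sided cylinder 56 mm in diameter and 46 mm high, standing crown up on its skirt; three ring grooves near the top, dark pin bores in the sides, four valve pockets in the crown. Origin: centre of its underside; z up. 130 g.
- wrist_pin: Bright steel wrist pin (short thick tube), 18 mm in diameter and 46 mm high, standing on end. Origin: centre of its underside; z up. 45 g.
- oil_filter: Oil-filter cartridge: cream-yellow pleated paper between dark green end caps, 44 mm in diameter and 50 mm high, standing on end. Origin: centre of its underside; z up. 50 g.
- plug_a: New spark plug, white insulator, bright shell, lying any way round; two alike. Origin: on its axis, mid hexagon, 10.4 mm over its support. x runs along the axis to the thread (mm): hexagon -7 to 7, rests on a flat, 24 wide across corners; collar dia 19 to 16; thread dia 14 to 35; electrode to 40; insulator dia 12 to -36; terminal dia 6 to -46. 50 g, mass centre 2 to 3 mm to the thread side.
- plug_b: New spark plug, white insulator, bright shell, lying any way round; two alike. Origin: on its axis, mid hexagon, 10.4 mm over its support. x runs along the axis to the thread (mm): hexagon -7 to 7, rests on a flat, 24 wide across corners; collar dia 19 to 16; thread dia 14 to 35; electrode to 40; insulator dia 12 to -36; terminal dia 6 to -46. 50 g, mass centre 2 to 3 mm to the thread side.
- old_piston: Worn piston, carbon-black crown and brown skirt, else the same form and size as the new one (56 mm diameter, 46 mm high, standing crown up). Origin: centre of its underside. Not for the kits: stays where it is.
- old_plug: Burnt spark plug, brown insulator and dark rusty shell, else the same form, size and origin as the new ones. Lies on the bench any way round. Not for the kits: stays where it is.
Things that resemble listed ones, but are neither listed nor needed, are in the scene too. Leave any yellow look-alike of the plug_b alone.

How it is judged:
At the end, for the whole second after the job is handed in: Centres from compartment centre in tray x/y: piston 12 mm, filter 18 mm, pin 31/21 mm, each upright on the floor; in each tray a new plug flat on the long floor, hexagon 32/50 mm, axis within 0.4 rad of tray y. All at rest; worn piston and burnt plug within 20 mm of their start (x of piston in the frame of tray_red between 0.0315 and 0.0555 m and y of piston in the frame of tray_red between -0.0415 and -0.0175 m and z of piston in the frame of tray_red between 0.001 and 0.008 m and angle between each of piston, wrist_pin, oil_filter's own z axis and vertical below 0.12 rad and linear speed of each of piston, wrist_pin, oil_filter below 0.02 m/s and angular speed of each of piston, wrist_pin, oil_filter below 0.2 rad/s and x of wrist_pin in the frame of tray_red between 0.0125 and 0.0745 m and y of wrist_pin in the frame of tray_red between 0.0185 and 0.0605 m and z of wrist_pin in the frame of tray_red between 0.001 and 0.008 m and x of oil_filter in the frame of tray_blue between 0.0255 and 0.0615 m and y of oil_filter in the frame of tray_blue between -0.0475 and -0.0115 m and z of oil_filter in the frame of tray_blue between 0.001 and 0.008 m and (((x of plug_a in the frame of tray_red between -0.0715 and -0.0075 m and y of plug_a in the frame of tray_red between -0.05 and 0.05 m and z of plug_a in the frame of tray_red between 0.01 and 0.019 m and angle between plug_a's own x axis and vertical between 1.3 and 1.84 rad and angle between the x axis of plug_a and the y axis of tray_red, either way round below 0.4 rad and linear speed of plug_a below 0.02 m/s and angular speed of plug_a below 0.2 rad/s) and (x of plug_b in the frame of tray_blue between -0.0715 and -0.0075 m and y of plug_b in the frame of tray_blue between -0.05 and 0.05 m and z of plug_b in the frame of tray_blue between 0.01 and 0.019 m and angle between plug_b's own x axis and vertical between 1.3 and 1.84 rad and angle between the x axis of plug_b and the y axis of tray_blue, either way round below 0.4 rad and linear speed of plug_b below 0.02 m/s and angular speed of plug_b below 0.2 rad/s)) or ((x of plug_b in the frame of tray_red between -0.0715 and -0.0075 m and y of plug_b in the frame of tray_red between -0.05 and 0.05 m and z of plug_b in the frame of tray_red between 0.01 and 0.019 m and angle between plug_b's own x axis and vertical between 1.3 and 1.84 rad and angle between the x axis of plug_b and the y axis of tray_red, either way round below 0.4 rad and linear speed of plug_b below 0.02 m/s and angular speed of plug_b below 0.2 rad/s) and (x of plug_a in the frame of tray_blue between -0.0715 and -0.0075 m and y of plug_a in the frame of tray_blue between -0.05 and 0.05 m and z of plug_a in the frame of tray_blue between 0.01 and 0.019 m and angle between plug_a's own x axis and vertical between 1.3 and 1.84 rad and angle between the x axis of plug_a and the y axis of tray_blue, either way round below 0.4 rad and linear speed of plug_a below 0.02 m/s and angular speed of plug_a below 0.2 rad/s))) and distance of each of old_piston, old_plug from where it was at the start of the episode below 0.02 m); the robot touches nothing.
It fails at once if the worn black piston is shifted from where it lies (distance of old_piston from where it was at the start of the episode above 0.02 m).
It fails at once if the burnt brown spark plug is shifted from where it lies (distance of old_plug from where it was at the start of the episode above 0.02 m).
It fails at once if a new part is dropped (faster than 0.65 m/s, a fall of some 20 mm, with the fingers off it) ((contact force between the fingers and piston below 0.1 N and linear speed of piston above 0.65 m/s) or (contact force between the fingers and wrist_pin below 0.1 N and linear speed of wrist_pin above 0.65 m/s) or (contact force between the fingers and oil_filter below 0.1 N and linear speed of oil_filter above 0.65 m/s) or (contact force between the fingers and plug_a below 0.1 N and linear speed of plug_a above 0.65 m/s) or (contact force between the fingers and plug_b below 0.1 N and linear speed of plug_b above 0.65 m/s)).
It also fails if it takes over 112 s, if anything falls off the work surface, if the arm or the gripper's body presses on something with over 40 N, if the wrist force passes 120 N, or if a joint passes its speed limit or range.

### The arm

A 6-joint arm with a two-finger parallel gripper is mounted at the origin on the work surface. World frame = base frame: x ahead of the robot, y to its left, z up, the work surface at z = 0. Lengths are in m, angles in rad, forces in N, time in s.
With the tool pointing down it reaches from about 0.275 to 1 m from the base axis. Payload 8.4 kg.
Tool frame: the origin (TCP) lies at the very end of the fingers, on their centre line; the grasp point (between the pads) lies 19 mm behind it; z points along the fingers, y is the line along which they close (so a half turn about z gives the same grasp; the last joint's range is limited). The gripper opens to 85 mm and grips with 20 to 120 N. Pads are 22 mm wide; open, the fingers measure 114 mm over their backs; the gripper's body (76 mm by 85 mm) begins 54 mm behind the grasp point. The pads swing forward as they close: fully open they stand 13 mm farther back than shut.
Start: joints at [1.29, 0.353, 1.633, -0, 1.155, -0.002], TCP at [0.172, 0.601, 0.211] pointing down, gripper open.
Joint ranges: [-2.63, 2.63], [-0.92, 2.1], [0.06, 2.66], [-1.3, 4.44], [0, 2.69], [-3.02, 3.02]. Speed limits (rad/s): [2.22, 2.22, 2.79, 3.14, 3.14, 3.14].

### API

Orientations are given as a unit quaternion [w, x, y, z].
In Python, from bench import status, vision, order gives the robot as it stands.
- The arm moves only by the shell command python3 -m handwheel 'ROWS' [FORCE]. ROWS is JSON, a list of rows, each a list of 3 entries, a list of its own where there are three numbers: the turn, a rotation vector about the world's x, y, z scaled (see below), then the shift along the world's x, y, z scaled (see below), then the finger opening in mm, from 0 to 85.4. In form: [[[ax, ay, az], [x, y, z], gripper], ...]. A call has 1 to 10 rows; each row shifts and turns the commanded pose from where the row before left it; what a row does not reach is not made up. The controller multiplies each number of a shift by 15 cm and each number of a turn by pi/2 rad. A row lasts 1/8 s, in which the tool goes at most 62.5 mm and 10.7 degrees, less where a joint would pass 70% of its speed; a pose out of reach is approached as far as the arm can. A call with a number of a shift or a turn outside -1 to 1 is refused whole. A call with a gripper value outside its range is refused whole. The fingers move at their own pace and stop on an object; FORCE is the grip in N (left out, the last holds). Time passes only in rows, so rows that do not move let the fingers close. It gives the time, the measured TCP pose, the force, the opening and the grip force at its end, in the units of the state.
- status.get_obs(): the state, without advancing time (a new reading comes with each control period).
- vision.camera(name): name is "side" or "top" or "wrist"; returns (picture, depth): 400x640x3 uint8, red, green, blue; 400x640 float32, m along the optical axis (not along the pixel's ray), 0 where there is no reading.
- vision.camera_model(name): a dict with "mtx" (3x3 intrinsics, pixels), "dist_coeffs" ([k1, k2, p1, p2, k3] as OpenCV has them; the pictures are not rectified), "R" (3x3) and "t" (3): a world point X has camera coordinates R X + t; the wrist camera has in their place "T_tool_cam" (4x4, takes a point from camera to tool coordinates, whose origin is the TCP and whose axes are the flange's). Camera axes: x right, y down, z forward; pixel columns grow to the right and rows downward; lengths in m; the calibration is good to about 2 mm. A picture is of the moment at which its call begins: read the wrist's pose just before it. camera_model takes no time and is no camera call.
- order.sign_off(): hands the job in; it is judged then, once.
The state is a dict: "time": time; "joints": joint angles; "qvel": joint speeds; "joint_torque": joint torques, N m; "position": TCP position; "orientation": TCP orientation; "ft_force": force on the tool from outside, world axes, zero at the start; "ft_torque": the same for the moment, N m; "opening": opening from 0.0 (shut) to 1.0 (fully open); "gripper_force": force on a finger pad.
Only numpy, scipy, OpenCV 4.12 (cv2) and the standard library are available. Lean on these libraries where they do the work, as an engineer would, in place of code of your own. Each camera call takes 0.05 s, during which the arm holds its last target. There are 200 camera calls.

## Working session

There is one attempt and no reset: what is moved stays moved. The work goes in short steps, Python scripts to look and compute and a shell command to move; the robot and the scene stay as the last step left them, time stands still between calls to the robot, and variables do not carry over. Pictures are saved under pics/ and viewed, at most 14 in all, crops included, and the job is handed in when it is done.

```bash
mkdir -p pics; ls; python3 - <<'E'
from bench import status, vision
import cv2
print(status.get_obs())
for n in ("top","side"):
    p,d=vision.camera(n); cv2.imwrite(f"pics/{n}0.png",p[:,:,::-1])
    import numpy as np; np.savez(f"{n}0.npz",p=p,d=d)
    print(vision.camera_model(n))
print(vision.camera_model("wrist"))
E
```

```text
pics
{'time': 0.0, 'joints': array([ 1.28960443e+00,  3.53662769e-01,  1.63414420e+00, -3.37843180e-06,
        1.15520428e+00, -2.40683844e-03]), 'qvel': array([-0.0023928 ,  0.00140847, -0.00157977, -0.00022218, -0.00209715,
       -0.00200552]), 'joint_torque': array([-1.80972864e-03, -6.05269074e+01, -3.42062330e+01, -2.34484205e-04,
        9.73709277e-03,  7.88036303e-08]), 'position': array([0.17185514, 0.60037448, 0.21034827]), 'orientation': array([-9.87117497e-05,  1.38940848e-01,  9.90300428e-01, -7.02396590e-04]), 'ft_force': array([0.0397848 , 0.03050218, 0.37508435]), 'ft_torque': array([-0.04987793,  0.00464252, -0.03965215]), 'gripper_force': 0.0, 'opening': 0.999029605327401}
{'mtx': array([[492.29157792,   0.        , 323.3580259 ],
       [  0.        , 492.29157792, 200.69210667],
       [  0.        ,   0.        ,   1.        ]]), 'dist_coeffs': array([-0.12854829,  0.        ,  0.        ,  0.        ,  0.        ]), 'R': array([[-1.16987532e-02, -9.99931265e-01,  7.76853491e-04],
       [-9.98855427e-01,  1.16501250e-02, -4.63908447e-02],
       [ 4.63786056e-
[... 451 characters left out ...]
[ 0.1025084 , -0.68911836, -0.71736177]]), 't': array([0.5331251 , 0.07678339, 0.95855336])}
{'mtx': array([[323.12964375,   0.        , 314.51615924],
       [  0.        , 323.12964375, 205.52307831],
       [  0.        ,   0.        ,   1.        ]]), 'dist_coeffs': array([-0.04961373,  0.        ,  0.        ,  0.        ,  0.        ]), 'T_tool_cam': array([[-4.69406656e-04, -9.63706644e-01, -2.66963077e-01,
         6.71585590e-02],
       [ 9.99999726e-01, -2.99535435e-04, -6.77030849e-04,
         7.11305332e-04],
       [ 5.72494226e-04, -2.66963322e-01,  9.63706520e-01,
        -1.63123836e-01],
       [ 0.00000000e+00,  0.00000000e+00,  0.00000000e+00,
         1.00000000e+00]])}
```

View pics/top0.png

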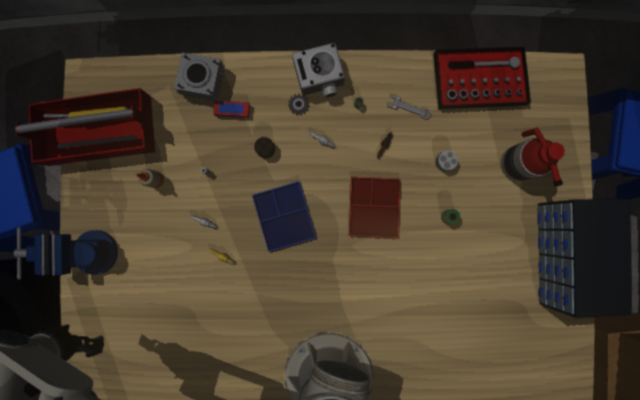

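View pics/side0.png

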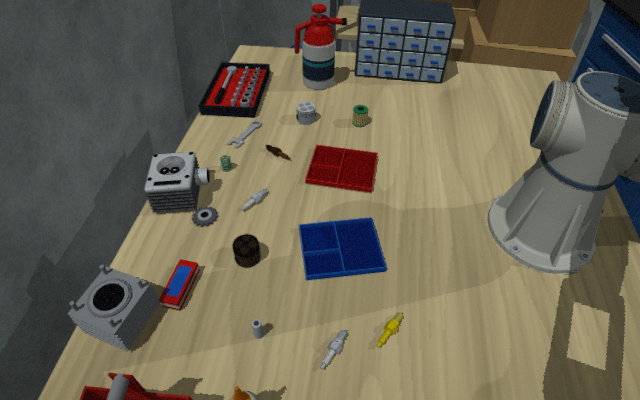

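Top view candidates:
- **Pistons:** new bright (448,160); worn black (264,148).
- **Plugs:** white (321,139) and (203,221); burnt brown (385,144); yellow look-alike (222,255).
- **Wrist pin:** (208,172).
- **Filter:** (452,217); the small green item at (360,103) is a decoy.
- **Trays:** red (375,207), blue (284,215).

I choose the bright piston, the two white plugs, the pin at (208,172) and the filter at (452,217). Next I measure them and check with a close crop.

```bash
cat > h.py <<'E'
import numpy as np, cv2
from bench import status, vision
from scipy.spatial.transform import Rotation as Ro
def pose(o):
    q=o["orientation"]; return Ro.from_quat([q[1],q[2],q[3],q[0]]).as_matrix(), np.array(o["position"])
def shot(n):
    o=status.get_obs(); p,d=vision.camera(n); m=vision.camera_model(n)
    if n=="wrist":
        R,t=pose(o); T=np.eye(4); T[:3,:3]=R; T[:3,3]=t; T=T@m["T_tool_cam"]
        m["R"]=T[:3,:3].T; m["t"]=-T[:3,:3].T@T[:3,3]
    return p,d,m
def rays(px,m):
    u=cv2.undistortPoints(np.float64(px).reshape(-1,1,2),m["mtx"],m["dist_coeffs"])[:,0]
    return np.c_[u,np.ones(len(u))]@m["R"], -m["R"].T@m["t"]
def onplane(px,m,z):
    r,c=rays(px,m); return c+r*((z-c[2])/r[:,2])[:,None]
def cloud(d,m):
    v,u=np.mgrid[:d.shape[0],:d.shape[1]]
    r,c=rays(np.c_[u.ravel(),v.ravel()],m); rc=np.asarray(r)  # depth along axis: ray has z_cam=1
    P=(c+rc*d.reshape(-1,1)).reshape(*d.shape,3); P[d==0]=np.nan; return P
def blob(mask,px,rad=14):
    n,l,s,c=cv2.connectedComponentsWithStats(mask.astype(np.uint8))
    best=None
    for i in range(1,n):
        e=np.hypot(*(c[i]-px))
        if e<rad and s[i,4]>8 and (best is None or s[i,4]>s[best,4]): best=i
    return l==best if best else None
def rect(xy):
    (c,s,a)=cv2.minAreaRect(np.float32(xy)*1000); return np.round(c,1),np.round(s,1),round(a,1)
E
python3 - <<'E'
from h import *
z=np.load("top0.npz"); p,d=z["p"],z["d"]; m=vision.camera_model("top"); P=cloud(d,m)
print("table z",np.nanmedian(P[270:330,120:280,2]),np.nanstd(P[270:330,120:280,2]))
hi=np.nan_to_num(P[...,2])>0.006
for n,c in dict(piston=(448,160),oldp=(264,148),filt=(452,217),plugA=(321,139),plugB=(203,221),oldplug=(385,144),yel=(222,255),pin=(208,172),red=(375,207),blue=(284,215)).items():
    b=blob(hi,c,)
    if b is None: print(n,None); continue
    q=P[b]; print(n,b.sum(),"mean",np.round(np.mean(q,0)*1000,1),"zmax",np.round(np.percentile(q[:,2],95)*1000,1),rect(q[:,:2]))
    if n in("piston","filt","pin","oldp"):
        t=q[q[:,2]>np.percentile(q[:,2],95)-.008]; print("   top",np.round(t.mean(0)*1000,1),rect(t[:,:2]))
big=[cv2.resize(np.clip(p[y-35:y+35,x-35:x+35,::-1].astype(float)*2,0,255).astype(np.uint8),(260,260),interpolation=2) for x,y in((448,165),(321,139),(203,221),(385,144),(208,172),(452,217))]
cv2.imwrite("pics/crop1.png",np.vstack([np.hstack(big[:3]),np.hstack(big[3:])]))
E
```

```text
table z -0.0005158074007891589 0.002995456200265994
piston 345 mean [ 610.4 -340.5   41.4] zmax 49.8 (array([ 612.2, -344.6]), array([55.6, 54.5]), 47.7)
   top [ 611.8 -343.5   46. ] (array([ 612.1, -343.7]), array([52.3, 53. ]), 11.2)
oldp 352 mean [654.8 173.2  42.6] zmax 49.7 (array([656.5, 174.2]), array([55.3, 54.5]), 23.5)
   top [656.3 174.1  45.8] (array([656.5, 174.7]), array([54.9, 53.6]), 44.2)
filt 237 mean [ 452.9 -348.1   44.1] zmax 54.7 (array([ 454.5, -352.7]), array([44. , 48.3]), 41.2)
   top [ 452.2 -350.6   50.7] (array([ 452.2, -350.7]), array([40.7, 41.9]), 89.6)
plugA 143 mean [679.8  10.5  15.8] zmax 22.1 (array([681.9,  11.8]), array([83.8, 22.7]), 51.0)
plugB 155 mean [447.2 351.7  15.4] zmax 22.5 (array([448.6, 355.5]), array([87.7, 23.1]), 65.4)
oldplug 144 mean [ 663.3 -169.4   15.5] zmax 22.0 (array([ 663. , -168.6]), array([22.9, 84.6]), 48.6)
yel 144 mean [347.2 300.3  15.4] zmax 22.0 (array([347.4, 304. ]), array([83.4, 23.7]), 68.7)
pin 53 mean [591.3 343.2  36.2] zmax 49.2 (array([597.4, 347.2]), array([30.8, 16.6]), 26.9)
   top [592.1 344.8  45.2] (array([592.7, 345.1]), array([16.6, 15.9]), 20.8)
red 519 mean [ 491.5 -139.9   12.6] zmax 19.3 (array([ 483., -137.]), array([143.6, 169.2]), 87.2)
blue 529 mean [466.4 130.6  12.4] zmax 19.1 (array([461.4, 123.3]), array([170.6, 142.2]), 15.8)
```

View pics/crop1.png

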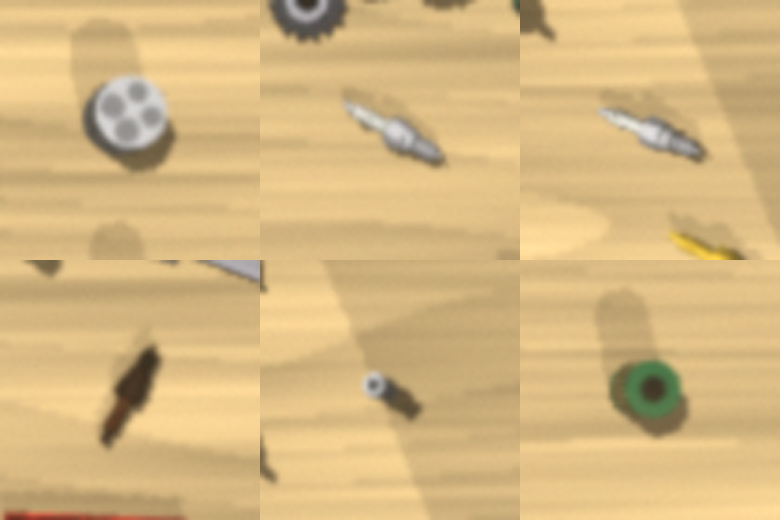

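Bright four-pocket piston, two white plugs, burnt brown plug, tube-shaped pin and green-capped filter are all confirmed by shape and size. Red tray: (483,-137) mm, yaw -2.8°. Blue tray: (461.4,123.3) mm, yaw 15.8°. First, go above plug B.

```bash
python3 -m handwheel '[[[0,0,-0.1094],[0.1827,-0.1667,-0.04],60],[[0,0,-0.1094],[0.1827,-0.1667,-0.04],60],[[0,0,-0.1094],[0.1827,-0.1667,-0.04],60],[[0,0,-0.1094],[0.1827,-0.1667,-0.04],60],[[0,0,-0.1094],[0.1827,-0.1667,-0.04],60],[[0,0,-0.1094],[0.1827,-0.1667,-0.04],60],[[0,0,-0.1094],[0.1827,-0.1667,-0.04],60],[[0,0,-0.1094],[0.1827,-0.1667,-0.04],60],[[0,0,-0.1094],[0.1827,-0.1667,-0.04],60],[[0,0,-0.1094],[0.1827,-0.1667,-0.04],60]]' 40
cat > w.py <<'E'
import sys
from h import *
o=status.get_obs(); R,t=pose(o); print("t",round(o["time"],2),"tcp",np.round(t*1000,1),"phi",round(np.degrees(np.arctan2(R[1,1],R[0,1])),1),"tilt",np.round(R[:,2],3),"open",round(o["opening"]*85.4,1),"grip",round(o["gripper_force"],1),"F",np.round(o["ft_force"],1),"j",np.round(o["joints"],2))
E
python3 w.py
```

```text
time: 1.35
position: [0.4467, 0.3498, 0.1506]
orientation: [0.0, 0.842, 0.539, -0.0]
ft_force: [-0.6, 0.1, 0.5]
opening: 0.703
gripper_force: 0.0
t 1.35 tcp [446.7 349.8 150.6] phi -24.8 tilt [-0. -0. -1.] open 60.0 grip 0.0 F [-0.6  0.1  0.5] j [0.66 0.33 1.81 0.   1.   1.09]
```

```bash
python3 - <<'E'
from h import *
p,d,m=shot("wrist"); cv2.imwrite("pics/w1.png",p[:,:,::-1]); P=cloud(d,m); g=np.array([.447,.352])
D=np.nan_to_num(np.hypot(*(np.moveaxis(P[...,:2],2,0)-g[:,None,None])),nan=9)
k=(D<.06)&(P[...,2]>.005)&(P[...,2]<.03); q=P[k]; print(k.sum(),rect(q[:,:2]),q[:,2].max()); h=q[q[:,2]>.0165]; print("hex",h.mean(0),rect(h[:,:2]))
E
```

```text
1324 (array([448.5, 357.5]), array([86.1, 23.8]), 65.7) 0.02325965727630014
hex [0.44557733 0.35004566 0.01906503] (array([446.6, 353.4]), array([75.8, 17.7]), 65.6)
```

View pics/w1.png

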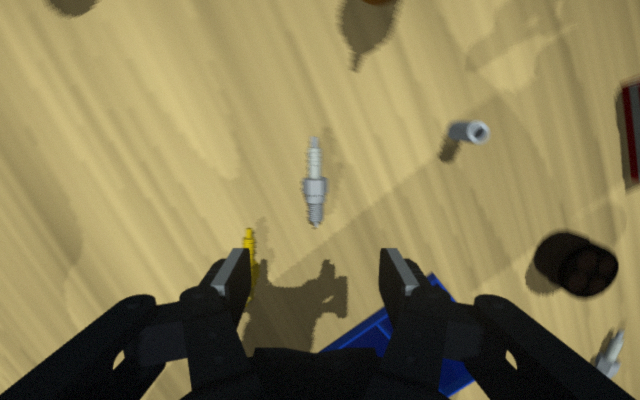

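The picture shows plug B with its hexagon at (315,190), thread toward the fingers. It sits on the finger centre line, and the wrist and top measurements agree within 2 mm. Descend and grip.

```bash
python3 -m handwheel '[[[0,0,0],[0,0.01,-0.3],60],[[0,0,0],[0,0,-0.3],60],[[0,0,0],[0,0,-0.25],60],[[0,0,0],[0,0,-0.134],60],[[0,0,0],[0,0,0],20],[[0,0,0],[0,0,0],20],[[0,0,0],[0,0,0],20],[[0,0,0],[0,0,0],20],[[0,0,0],[0,0,0],20],[[0,0,0],[0,0,0],20]]' 40; python3 w.py
```

```text
time: 2.65
position: [0.4461, 0.3524, 0.0037]
orientation: [-0.0, 0.841, 0.541, 0.0]
ft_force: [-1.1, 0.6, 0.0]
opening: 0.235
gripper_force: 0.0
t 2.65 tcp [446.1 352.4   3.7] phi -24.4 tilt [ 0.  0. -1.] open 20.0 grip 0.0 F [-1.1  0.6  0. ] j [0.67 0.54 1.9  0.   0.7  1.09]
```

```bash
python3 -m handwheel '[[[0,0,0],[0,0,0],5],[[0,0,0],[0,0,0],5],[[0,0,0],[0,0,0],5]]' 40; python3 - <<'E'
from h import *
p,d,m=shot("wrist"); cv2.imwrite("pics/w2.png",p[:,:,::-1])
E
```

```text
time: 3.02
position: [0.446, 0.3523, 0.0034]
orientation: [-0.0, 0.841, 0.541, -0.0]
ft_force: [0.1, 0.5, -0.6]
opening: 0.055
gripper_force: 0.0
```

View pics/w2.png

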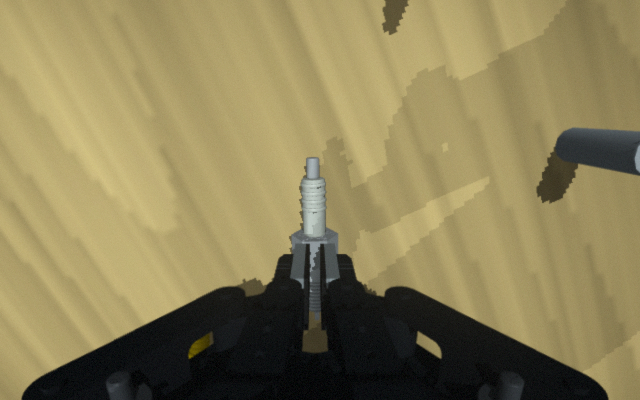

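```bash
python3 - <<'E'
from h import *
p,d,m=shot("wrist"); P=cloud(d,m)
for u,v in((313,160),(313,200),(314,233),(314,240),(296,250),(332,250),(315,260),(315,275),(315,295),(316,325),(300,265),(285,262),(345,262),(303,300)): print((u,v),p[v,u],np.round(P[v,u]*1000,0))
for z in(.0208,.0104): print(onplane([(314,238),(313,158),(315,275)],m,z).round(3))
E
```

```text
(313, 160) [166 174 179] [465. 396.  13.]
(313, 200) [179 188 180] [458. 379.  17.]
(314, 233) [167 177 171] [451. 364.  16.]
(314, 240) [ 97  99 100] [450. 362.  20.]
(296, 250) [77 87 84] [444. 366.  36.]
(332, 250) [83 88 86] [458. 360.  35.]
(315, 260) [64 68 67] [446. 352.  21.]
(315, 275) [79 83 84] [443. 345.  21.]
(315, 295) [75 78 80] [438. 333.  18.]
(316, 325) [68 64 39] [425. 304.  -0.]
(300, 265) [76 84 81] [446. 365.  51.]
(285, 262) [30 32 26] [438. 364.  39.]
(345, 262) [31 28 25] [461. 354.  41.]
(303, 300) [21 21 20] [444. 358.  65.]
[[0.451 0.363 0.021]
 [0.466 0.398 0.021]
 [0.443 0.345 0.021]]
[[0.449 0.359 0.01 ]
 [0.466 0.397 0.01 ]
 [0.441 0.34  0.01 ]]
```

```bash
python3 - <<'E'
from h import *
p,d,m=shot("wrist"); q,_,ms=shot("side")
uv=cv2.projectPoints(np.float64([[.446,.352,.02]]),cv2.Rodrigues(ms["R"])[0],ms["t"],ms["mtx"],ms["dist_coeffs"])[0].ravel().astype(int); print(uv)
a=cv2.resize(p[150:330,225:405],(540,540),interpolation=2)[:540,70:470]
x,y=np.clip(uv,[50,75],[590,325]); b=cv2.resize(q[y-75:y+75,x-50:x+50],(360,540),interpolation=2)
cv2.imwrite("pics/c2.png",np.hstack([a,b])[:,:,::-1])
E
```

```text
[334 342]
```

View pics/c2.png

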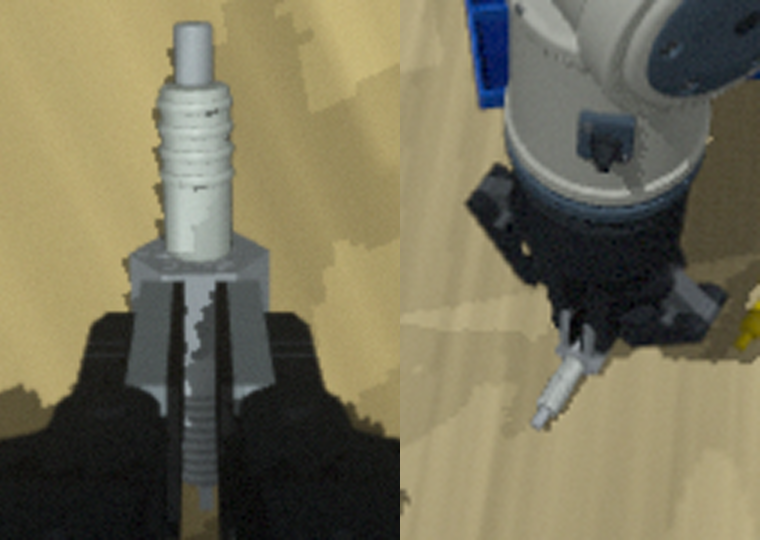

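```bash
python3 - <<'E'
from h import *
p,d,m=shot("wrist"); P=cloud(d,m)
for u in(278,300,328):
  for v in range(228,282,4): print((u,v),p[v,u].sum()//3,np.round(P[v,u]*1000,0).tolist(),end="; ")
  print()
q,dd,_=shot("side")
E
python3 w.py
```

```text
(278, 228) 154 [432.0, 369.0, 0.0]; (278, 232) 151 [431.0, 367.0, -0.0]; (278, 236) 152 [430.0, 365.0, 1.0]; (278, 240) 152 [429.0, 363.0, 1.0]; (278, 244) 146 [428.0, 360.0, -0.0]; (278, 248) 150 [427.0, 359.0, 1.0]; (278, 252) 146 [426.0, 356.0, -0.0]; (278, 256) 148 [425.0, 354.0, 0.0]; (278, 260) 65 [435.0, 366.0, 37.0]; (278, 264) 40 [435.0, 365.0, 41.0]; (278, 268) 41 [436.0, 366.0, 46.0]; (278, 272) 30 [436.0, 365.0, 49.0]; (278, 276) 27 [436.0, 365.0, 52.0]; (278, 280) 24 [440.0, 369.0, 64.0]; 
(300, 228) 145 [443.0, 364.0, -0.0]; (300, 232) 104 [443.0, 364.0, 8.0]; (300, 236) 95 [444.0, 364.0, 13.0]; (300, 240) 100 [444.0, 364.0, 19.0]; (300, 244) 87 [445.0, 366.0, 29.0]; (300, 248) 82 [445.0, 365.0, 33.0]; (300, 252) 82 [445.0, 365.0, 37.0]; (300, 256) 82 [446.0, 365.0, 42.0]; (300, 260) 79 [446.0, 365.0, 46.0]; (300, 264) 82 [446.0, 365.0, 50.0]; (300, 268) 79 [446.0, 365.0, 53.0]; (300, 272) 82 [446.0, 365.0, 56.0]; (300, 276) 80 [446.0, 365.0, 60.0]; (300, 280) 127 [446.0, 364.0, 61.0]; 
(328, 228) 112 [457.0, 358.0, 2.0]; (328, 232) 97 [457.0, 359.0, 9.0]; (328, 236) 94 [457.0, 359.0, 15.0]; (328, 240) 101 [456.0, 358.0, 19.0]; (328, 244) 84 [457.0, 360.0, 28.0]; (328, 248) 81 [456.0, 361.0, 34.0]; (328, 252) 83 [456.0, 361.0, 38.0]; (328, 256) 82 [456.0, 360.0, 41.0]; (328, 260) 80 [456.0, 361.0, 46.0]; (328, 264) 81 [456.0, 361.0, 49.0]; (328, 268) 84 [456.0, 361.0, 54.0]; (328, 272) 79 [456.0, 361.0, 57.0]; (328, 276) 84 [456.0, 361.0, 60.0]; (328, 280) 130 [455.0, 360.0, 61.0]; 
t 3.33 tcp [446.1 352.3   3.5] phi -24.4 tilt [ 0.  0. -1.] open 4.9 grip 0.0 F [-0.7 -0.2  0.1] j [0.67 0.54 1.9  0.   0.7  1.09]
```

Depth shows the real pad ends near z ≈ 25 mm while the reported TCP is 3.5 mm. So the fingers end about 21 mm short of the stated TCP, and they closed above the plug. I'll reopen, go about 20 mm lower watching the force, and grip.

```bash
python3 -m handwheel '[[[0,0,0],[0,0,0],45],[[0,0,0],[0,0,0],45],[[0,0,0],[0,0,0],45],[[0,0,0],[0,0,0],45],[[0,0,0],[0,0,-0.07],45],[[0,0,0],[0,0,-0.063],45],[[0,0,0],[0,0,0],45]]' 40; python3 -m handwheel '[[[0,0,0],[0,0,0],10],[[0,0,0],[0,0,0],10],[[0,0,0],[0,0,0],10],[[0,0,0],[0,0,0],10],[[0,0,0],[0,0,0],10]]' 40;  python3 w.py
```

```text
time: 4.2
position: [0.4453, 0.3517, -0.0177]
orientation: [0.0, 0.841, 0.541, -0.001]
ft_force: [0.1, -0.4, -0.2]
opening: 0.527
gripper_force: 0.0
time: 4.82
position: [0.4462, 0.3524, -0.0163]
orientation: [-0.0, 0.841, 0.541, 0.0]
ft_force: [0.6, -0.5, 1.1]
opening: 0.253
gripper_force: 39.3
t 4.83 tcp [446.2 352.4 -16.3] phi -24.4 tilt [ 0.  0. -1.] open 21.6 grip 39.3 F [ 0.6 -0.5  1.1] j [0.67 0.57 1.9  0.   0.67 1.09]
```

```bash
python3 -m handwheel '[[[0,0,0],[0,0,0.2],10],[[0,0,0],[0,0,0.4],10],[[0,0,0.09],[-0.03,-0.32,0.067],10],[[0,0,0.09],[-0.03,-0.32,0],10],[[0,0,0.09],[-0.03,-0.32,0],10],[[0,0,0.09],[-0.03,-0.32,0],10],[[0,0,0.09],[-0.03,-0.32,0],10],[[0,0,0],[0,0,-0.25],10],[[0,0,0],[0,0,-0.2],10],[[0,0,0],[0,0,0],10]]' 40;  python3 w.py
```

```text
time: 6.08
position: [0.4219, 0.1117, 0.0148]
orientation: [-0.001, 0.601, 0.799, -0.002]
ft_force: [-0.7, -0.4, -0.2]
opening: 0.252
gripper_force: 39.4
t 6.08 tcp [421.9 111.7  14.8] phi 16.0 tilt [-0.004 -0.001 -1.   ] open 21.5 grip 39.4 F [-0.7 -0.4 -0.2] j [ 0.26  0.38  2.17  0.    0.59 -0.02]
```

```bash
python3 -m handwheel '[[[0,0,0],[0,0,-0.1],10],[[0,0,0],[0,0,-0.05],10],[[0,0,0],[0,0,-0.012],10],[[0,0,0],[0,0,0],10]]' 40;  python3 w.py
python3 -m handwheel '[[[0,0,0],[0,0,-0.007],10],[[0,0,0],[0,0,0],10]]' 40;  python3 w.py
```

```text
time: 6.58
position: [0.4237, 0.1124, -0.0081]
orientation: [0.0, 0.601, 0.799, 0.0]
ft_force: [-0.1, -0.6, -1.4]
opening: 0.25
gripper_force: 39.4
t 6.58 tcp [423.7 112.4  -8.1] phi 16.1 tilt [ 0.  0. -1.] open 21.3 grip 39.4 F [-0.1 -0.6 -1.4] j [ 0.26  0.43  2.18 -0.    0.53 -0.02]
time: 6.82
position: [0.4237, 0.1124, -0.0091]
orientation: [0.0, 0.601, 0.799, 0.0]
ft_force: [-0.0, 0.1, -0.3]
opening: 0.249
gripper_force: 39.4
t 6.83 tcp [423.7 112.4  -9.1] phi 16.1 tilt [ 0.  0. -1.] open 21.3 grip 39.4 F [-0.   0.1 -0.3] j [ 0.26  0.43  2.18 -0.    0.53 -0.02]
```

```bash
python3 -m handwheel '[[[0,0,0],[0,0,-0.013],10],[[0,0,0],[0,0,0],10]]' 40;  python3 w.py
python3 -m handwheel '[[[0,0,0],[0,0,0],42],[[0,0,0],[0,0,0],42],[[0,0,0],[0,0,0],42],[[0,0,0],[0,0,0.1],42],[[0,0,0],[0,0,0.4],42],[[0,0,0],[0,0,0.4],42],[[0,0,0],[0,0,0],42]]' 40;  python3 w.py
```

```text
time: 7.08
position: [0.4235, 0.1123, -0.0113]
orientation: [-0.0, 0.601, 0.799, -0.0]
ft_force: [-0.6, -0.3, -0.7]
opening: 0.248
gripper_force: 39.4
t 7.08 tcp [423.5 112.3 -11.3] phi 16.1 tilt [-0. -0. -1.] open 21.2 grip 39.4 F [-0.6 -0.3 -0.7] j [ 0.26  0.44  2.18  0.    0.53 -0.02]
time: 7.95
position: [0.4268, 0.1132, 0.129]
orientation: [0.003, 0.601, 0.799, 0.004]
ft_force: [1.5, 0.4, 0.2]
opening: 0.489
gripper_force: 0.0
t 7.95 tcp [426.8 113.2 129. ] phi 16.1 tilt [ 0.009  0.002 -1.   ] open 41.8 grip 0.0 F [1.5 0.4 0.2] j [ 0.26  0.17  2.1   0.    0.86 -0.02]
```

```bash
python3 -m handwheel '[[[0,0,-0.0873],[0.243,-0.0994,0],55],[[0,0,-0.0873],[0.243,-0.0994,0],55],[[0,0,-0.0873],[0.243,-0.0994,0],55],[[0,0,-0.0873],[0.243,-0.0994,0],55],[[0,0,-0.0873],[0.243,-0.0994,0],55],[[0,0,-0.0873],[0.243,-0.0994,0],55],[[0,0,-0.0873],[0.243,-0.0994,0],55],[[0,0,0],[0,0,0],55],[[0,0,0],[0,0,0],55]]' 40;  python3 w.py
cat > look.py <<'E'
import sys
from h import *
x,y,r,lo,hi=map(float,sys.argv[1:6])
p,d,m=shot("wrist"); P=cloud(d,m)
D=np.nan_to_num(np.hypot(P[...,0]-x/1e3,P[...,1]-y/1e3),nan=9)
k=(D<r/1e3)&(P[...,2]>lo/1e3)&(P[...,2]<hi/1e3); q=P[k]
print(k.sum(),"mean",q.mean(0).round(4)*1000,rect(q[:,:2]),"z95",np.percentile(q[:,2],95).round(4))
E
python3 look.py 680 9.5 60 5 30
```

```text
time: 9.07
position: [0.6772, 0.0081, 0.1231]
orientation: [-0.001, 0.902, 0.432, -0.001]
ft_force: [-0.7, -0.4, 0.1]
opening: 0.646
gripper_force: 0.0
t 9.07 tcp [677.2   8.1 123.1] phi -38.9 tilt [-0.002  0.    -1.   ] open 55.1 grip 0.0 F [-0.7 -0.4  0.1] j [0.01 0.52 1.58 0.   1.04 0.69]
1576 mean [681.1  13.4  16.5] (array([681.2,  14. ]), array([86.2, 23.9]), 59.7) z95 0.0214
```

```bash
python3 - <<'E'
from h import *
def go(P,c):
    D=np.nan_to_num(np.hypot(P[...,0]-c[0],P[...,1]-c[1]),nan=9); k=(D<.06)&(P[...,2]>.005)&(P[...,2]<.03); q=P[k][:,:2]
    v=cv2.PCACompute2(np.float32(q),np.empty(0))[1][0]; a=np.degrees(np.arctan2(v[1],v[0]))%180; s=(q-q.mean(0))@v; print(a,q.mean(0),s.min(),s.max()); return k
z=np.load("top0.npz"); go(cloud(z["d"],vision.camera_model("top")),(.680,.0095))
p,d,m=shot("wrist"); k=go(cloud(d,m),(.68,.0095))
cv2.imwrite("pics/w3.png",p[50:250,200:460,::-1])
E
```

```text
62.862797 [0.6805916  0.00916281] -0.05694377455257026 0.0504979665926142
60.190083 [0.68115221 0.01336392] -0.04313069461664392 0.04367868716792273
```

View pics/w3.png

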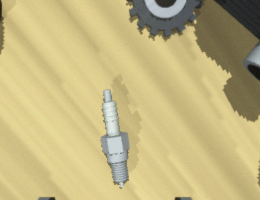

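Plug A lies at 60°, as the wrist view shows (hexagon at crop (115,148), thread toward the fingers). Correct the yaw, then descend and grip.

```bash
python3 -m handwheel '[[[0,0,0.1],[0,0.011,-0.3],50],[[0,0,0],[0,0,-0.3],50],[[0,0,0],[0,0,-0.2],50],[[0,0,0],[0,0,-0.1],50],[[0,0,0],[0,0,0],50]]' 40;  python3 w.py
```

```text
time: 9.8
position: [0.6778, 0.0099, -0.0116]
orientation: [-0.0, 0.866, 0.501, -0.001]
ft_force: [-0.2, -0.1, 0.2]
opening: 0.582
gripper_force: 0.0
t 9.8 tcp [677.8   9.9 -11.6] phi -29.9 tilt [-0.002 -0.    -1.   ] open 49.7 grip 0.0 F [-0.2 -0.1  0.2] j [0.01 0.69 1.64 0.   0.81 0.53]
```

```bash
python3 -m handwheel '[[[0,0,0],[0,0,-0.033],50],[[0,0,0],[0,0,0],10],[[0,0,0],[0,0,0],10],[[0,0,0],[0,0,0],10],[[0,0,0],[0,0,0],10],[[0,0,0],[0,0,0],10],[[0,0,0],[0,0,0],10]]' 40;  python3 w.py
```

```text
time: 10.68
position: [0.6793, 0.0096, -0.0151]
orientation: [0.0, 0.866, 0.5, 0.001]
ft_force: [-2.1, 0.0, 6.1]
opening: 0.252
gripper_force: 39.1
t 10.68 tcp [679.3   9.6 -15.1] phi -29.9 tilt [ 0.001  0.    -1.   ] open 21.5 grip 39.1 F [-2.1  0.   6.1] j [0.01 0.69 1.64 0.   0.81 0.53]
```

```bash
python3 -m handwheel '[[[0,0,0],[0,0,0.2],10],[[0,0,0],[0,0,0.4],10],[[0,0,0.0432],[-0.2246,-0.1378,0.067],10],[[0,0,0.0432],[-0.2246,-0.1378,0],10],[[0,0,0.0432],[-0.2246,-0.1378,0],10],[[0,0,0.0432],[-0.2246,-0.1378,0],10],[[0,0,0.0432],[-0.2246,-0.1378,0],10],[[0,0,0.0432],[-0.2246,-0.1378,0],10],[[0,0,0.0432],[-0.2246,-0.1378,0],10],[[0,0,0],[0,0,-0.2],10]]' 40
python3 -m handwheel '[[[0,0,0],[0,0,-0.2],10],[[0,0,0],[0,0,-0.1],10],[[0,0,0],[0,0,-0.08],10],[[0,0,0],[0,0,0],10]]' 40;  python3 w.py
```

```text
time: 11.92
position: [0.4423, -0.1365, 0.0553]
orientation: [0.001, 0.724, 0.69, 0.001]
ft_force: [1.5, 0.2, -0.8]
opening: 0.253
gripper_force: 39.6
time: 12.42
position: [0.4427, -0.1349, -0.0035]
orientation: [-0.0, 0.724, 0.69, -0.0]
ft_force: [0.4, 0.3, -0.6]
opening: 0.255
gripper_force: 39.6
t 12.43 tcp [ 442.7 -134.9   -3.5] phi -2.7 tilt [-0.001  0.    -1.   ] open 21.8 grip 39.6 F [ 0.4  0.3 -0.6] j [-0.3   0.45  2.12  0.    0.57 -0.25]
```

```bash
python3 -m handwheel '[[[0,0,0],[0,0,-0.035],10],[[0,0,0],[0,0,-0.015],10],[[0,0,0],[0,0,0],10]]' 40;  python3 w.py
python3 -m handwheel '[[[0,0,0],[0,0,0],42],[[0,0,0],[0,0,0],42],[[0,0,0],[0,0,0],42],[[0,0,0],[0,0,0.1],42],[[0,0,0],[0,0,0.4],42],[[0,0,0],[0,0,0.4],42],[[0,0,0],[0,0,0],42]]' 40;  python3 w.py
```

```text
time: 12.8
position: [0.443, -0.1351, -0.0105]
orientation: [0.0, 0.724, 0.69, 0.0]
ft_force: [-0.8, 0.1, -0.7]
opening: 0.249
gripper_force: 39.6
t 12.8 tcp [ 443.  -135.1  -10.5] phi -2.7 tilt [ 0. -0. -1.] open 21.3 grip 39.6 F [-0.8  0.1 -0.7] j [-0.3   0.46  2.13 -0.    0.56 -0.25]
time: 13.68
position: [0.4461, -0.1361, 0.1297]
orientation: [0.004, 0.724, 0.69, 0.002]
ft_force: [1.2, 0.2, 0.7]
opening: 0.495
gripper_force: 0.0
t 13.68 tcp [ 446.1 -136.1  129.7] phi -2.7 tilt [ 0.009 -0.003 -1.   ] open 42.3 grip 0.0 F [1.2 0.2 0.7] j [-0.3   0.21  2.05 -0.    0.88 -0.25]
```

```bash
python3 -m handwheel '[[[0,0,0],[0.1875,-0.2321,0],80],[[0,0,0],[0.1875,-0.2321,0],80],[[0,0,0],[0.1875,-0.2321,0],80],[[0,0,0],[0.1875,-0.2321,0],80],[[0,0,0],[0.1875,-0.2321,0],80],[[0,0,0],[0.1875,-0.2321,0],80],[[0,0,0],[0,0,0],80],[[0,0,0],[0,0,0],80]]' 40;  python3 w.py; python3 look.py 612 -344 45 40 60
```

```text
time: 14.68
position: [0.6105, -0.3432, 0.1236]
orientation: [-0.001, 0.724, 0.69, -0.0]
ft_force: [-0.6, -0.0, -1.0]
opening: 0.937
gripper_force: 0.0
t 14.68 tcp [ 610.5 -343.2  123.6] phi -2.7 tilt [-0.002  0.001 -1.   ] open 80.1 grip 0.0 F [-0.6 -0.  -1. ] j [-0.51  0.55  1.53  0.    1.07 -0.47]
3925 mean [ 613.  -341.8   46.4] (array([ 613. , -342.7]), array([55.5, 55. ]), 68.7) z95 0.0475
```

```bash
python3 -m handwheel '[[[0,0,0],[0.007,0.007,-0.3],80],[[0,0,0],[0,0,-0.3],80],[[0,0,0],[0,0,-0.15],80],[[0,0,0],[0,0,-0.077],80],[[0,0,0],[0,0,0],45],[[0,0,0],[0,0,0],45],[[0,0,0],[0,0,0],45],[[0,0,0],[0,0,0],45],[[0,0,0],[0,0,0],45],[[0,0,0],[0,0,0],45]]' 50;  python3 w.py
```

```text
time: 15.98
position: [0.6136, -0.3435, 0.0019]
orientation: [0.001, 0.724, 0.69, 0.0]
ft_force: [-0.5, 0.1, 6.1]
opening: 0.639
gripper_force: 53.7
t 15.97 tcp [ 613.6 -343.5    1.9] phi -2.7 tilt [ 0.002 -0.001 -1.   ] open 54.6 grip 53.7 F [-0.5  0.1  6.1] j [-0.51  0.7   1.58 -0.    0.86 -0.46]
```

```bash
python3 -m handwheel '[[[0,0,0],[0,0,0.15],45],[[0,0,0],[0,0,0.35],45],[[0,0,0],[-0.117,0.2333,0],45],[[0,0,0],[-0.117,0.2333,0],45],[[0,0,0],[-0.117,0.2333,0],45],[[0,0,0],[-0.117,0.2333,0],45],[[0,0,0],[-0.117,0.2333,0],45],[[0,0,0],[0,0,-0.2],45],[[0,0,0],[0,0,-0.15],45],[[0,0,0],[0,0,0],45]]' 50;  python3 w.py
```

```text
time: 17.23
position: [0.524, -0.1676, 0.0226]
orientation: [-0.001, 0.724, 0.69, -0.0]
ft_force: [0.1, 0.2, -1.0]
opening: 0.636
gripper_force: 53.3
t 17.23 tcp [ 524.  -167.6   22.6] phi -2.7 tilt [-0.002  0.001 -1.   ] open 54.3 grip 53.3 F [ 0.1  0.2 -1. ] j [-0.31  0.49  1.93 -0.    0.72 -0.26]
```

```bash
python3 -m handwheel '[[[0,0,0],[0.003,-0.007,-0.06],45],[[0,0,0],[0,0,-0.03],45],[[0,0,0],[0,0,0],45]]' 50;  python3 w.py; python3 -m handwheel '[[[0,0,0],[0,0,-0.01],45],[[0,0,0],[0,0,0],45]]' 50;  python3 w.py
```

```text
time: 17.6
position: [0.5254, -0.1691, 0.0094]
orientation: [-0.0, 0.724, 0.69, -0.0]
ft_force: [-0.2, 1.0, -0.5]
opening: 0.639
gripper_force: 53.3
t 17.6 tcp [ 525.4 -169.1    9.4] phi -2.7 tilt [-0.  0. -1.] open 54.6 grip 53.3 F [-0.2  1.  -0.5] j [-0.31  0.51  1.93  0.    0.7  -0.27]
time: 17.85
position: [0.5254, -0.169, 0.0079]
orientation: [0.0, 0.724, 0.69, 0.0]
ft_force: [-0.5, 0.3, -1.7]
opening: 0.638
gripper_force: 53.3
t 17.85 tcp [ 525.4 -169.     7.9] phi -2.7 tilt [ 0. -0. -1.] open 54.5 grip 53.3 F [-0.5  0.3 -1.7] j [-0.31  0.52  1.93 -0.    0.69 -0.27]
```

```bash
python3 -m handwheel '[[[0,0,0],[0,0,-0.013],45],[[0,0,0],[0,0,0],45]]' 50;  python3 w.py; python3 -m handwheel '[[[0,0,0],[0,0,-0.006],45],[[0,0,0],[0,0,0],45]]' 50;  python3 w.py
```

```text
time: 18.1
position: [0.5255, -0.169, 0.0059]
orientation: [0.0, 0.724, 0.69, 0.0]
ft_force: [0.8, 0.5, -1.1]
opening: 0.634
gripper_force: 53.4
t 18.1 tcp [ 525.5 -169.     5.9] phi -2.7 tilt [ 0. -0. -1.] open 54.1 grip 53.4 F [ 0.8  0.5 -1.1] j [-0.31  0.52  1.93 -0.    0.69 -0.27]
time: 18.35
position: [0.5255, -0.169, 0.0058]
orientation: [0.0, 0.724, 0.69, 0.0]
ft_force: [-2.9, 1.3, 9.9]
opening: 0.639
gripper_force: 54.8
t 18.35 tcp [ 525.5 -169.     5.8] phi -2.7 tilt [ 0. -0. -1.] open 54.6 grip 54.8 F [-2.9  1.3  9.9] j [-0.31  0.52  1.93  0.    0.69 -0.27]
```

```bash
python3 -m handwheel '[[[0,0,0],[0,0,0],75],[[0,0,0],[0,0,0],75],[[0,0,0],[0,0,0],75],[[0,0,0],[0,0,0.1],75],[[0,0,0],[0,0,0.4],75],[[0,0,0],[0,0,0.3],75],[[0,0,0],[0,0,0],75]]' 50;  python3 w.py; python3 look.py 525 -169 45 40 60
python3 -m handwheel '[[[0,0,0],[-0.0976,-0.242,0],70],[[0,0,0],[-0.0976,-0.242,0],70],[[0,0,0],[-0.0976,-0.242,0],70],[[0,0,0],[-0.0976,-0.242,0],70],[[0,0,0],[-0.0976,-0.242,0],70],[[0,0,0],[0,0,0],70],[[0,0,0],[0,0,0],70]]' 40;  python3 w.py;  python3 look.py 452 -351 35 42 65
```

```text
time: 19.23
position: [0.5281, -0.1699, 0.1296]
orientation: [0.003, 0.724, 0.69, 0.002]
ft_force: [0.0, -0.7, -0.4]
opening: 0.876
gripper_force: 0.0
t 19.23 tcp [ 528.1 -169.9  129.6] phi -2.7 tilt [ 0.007 -0.002 -1.   ] open 74.8 grip 0.0 F [ 0.  -0.7 -0.4] j [-0.31  0.33  1.86 -0.    0.93 -0.27]
3914 mean [ 525.9 -167.4   50.3] (array([ 525.8, -168.6]), array([55.6, 54.9]), 86.4) z95 0.0516
time: 20.15
position: [0.4516, -0.3498, 0.1241]
orientation: [-0.001, 0.724, 0.69, -0.0]
ft_force: [0.3, -0.3, -0.2]
opening: 0.82
gripper_force: 0.0
t 20.15 tcp [ 451.6 -349.8  124.1] phi -2.8 tilt [-0.001  0.001 -1.   ] open 70.1 grip 0.0 F [ 0.3 -0.3 -0.2] j [-0.66  0.37  1.83  0.    0.95 -0.61]
2478 mean [ 453.2 -349.3   50.4] (array([ 453.1, -350.4]), array([43.6, 42.9]), 81.4) z95 0.0516
```

```bash
python3 -m handwheel '[[[0,0,0],[0.006,0,-0.3],70],[[0,0,0],[0,0,-0.3],70],[[0,0,0],[0,0,-0.13],70],[[0,0,0],[0,0,-0.06],70],[[0,0,0],[0,0,0],35],[[0,0,0],[0,0,0],35],[[0,0,0],[0,0,0],35],[[0,0,0],[0,0,0],35],[[0,0,0],[0,0,0],35],[[0,0,0],[0,0,0],35]]' 30;  python3 w.py
```

```text
time: 21.45
position: [0.4535, -0.3509, 0.0073]
orientation: [0.001, 0.724, 0.69, 0.0]
ft_force: [-0.0, 1.4, 6.1]
opening: 0.503
gripper_force: 31.1
t 21.45 tcp [ 453.5 -350.9    7.3] phi -2.7 tilt [ 0.001 -0.001 -1.   ] open 43.0 grip 31.1 F [-0.   1.4  6.1] j [-0.66  0.54  1.88  0.    0.72 -0.61]
```

```bash
python3 -m handwheel '[[[0,0,0],[0,0,0.25],35],[[0,0,0],[0,0,0.41],35],[[0,0,0],[0.022,0.17,0],35],[[0,0,0],[0.045,0.355,0],35],[[0,0,0],[0.045,0.355,0],35],[[0,0,0],[0.045,0.355,0],35],[[0,0,0],[0.045,0.355,0],35],[[0,0,0],[0.045,0.355,0],35],[[0,0,0],[0.045,0.355,0],35],[[0,0,0],[0.045,0.355,0],35]]' 30
python3 -m handwheel '[[[0,0,0],[0.045,0.355,0],35],[[0,0,0],[0,0,0],35],[[0,0,0],[0,0,0],35]]' 30; python3 w.py
```

```text
time: 22.7
position: [0.5037, 0.0494, 0.1057]
orientation: [0.0, 0.724, 0.69, 0.0]
ft_force: [0.0, -0.9, -0.2]
opening: 0.503
gripper_force: 30.9
time: 23.08
position: [0.51, 0.1008, 0.1053]
orientation: [-0.0, 0.723, 0.69, -0.0]
ft_force: [-0.6, -0.2, -0.0]
opening: 0.501
gripper_force: 30.9
t 23.07 tcp [510.  100.8 105.3] phi -2.7 tilt [-0.001 -0.    -1.   ] open 42.8 grip 30.9 F [-0.6 -0.2 -0. ] j [ 0.19  0.32  1.95 -0.    0.87  0.24]
```

```bash
python3 -m handwheel '[[[0,0,0],[0.009,0.04,-0.3],35],[[0,0,0],[0,0,-0.2],35],[[0,0,0],[0,0,-0.09],35],[[0,0,0],[0,0,-0.027],35],[[0,0,0],[0,0,0],35]]' 30; python3 w.py;  python3 -m handwheel '[[[0,0,0],[0,0,-0.01],35],[[0,0,0],[0,0,0],35]]' 30; python3 w.py
```

```text
time: 23.7
position: [0.5123, 0.1067, 0.0135]
orientation: [0.0, 0.724, 0.69, 0.0]
ft_force: [-0.4, -0.4, -0.4]
opening: 0.505
gripper_force: 30.9
t 23.7 tcp [512.3 106.7  13.5] phi -2.8 tilt [ 0.001  0.    -1.   ] open 43.1 grip 30.9 F [-0.4 -0.4 -0.4] j [ 0.2   0.48  1.99 -0.    0.67  0.25]
time: 23.95
position: [0.5121, 0.1071, 0.012]
orientation: [0.0, 0.724, 0.69, 0.0]
ft_force: [-0.1, 0.5, -0.8]
opening: 0.507
gripper_force: 30.9
t 23.95 tcp [512.1 107.1  12. ] phi -2.7 tilt [ 0.001  0.    -1.   ] open 43.3 grip 30.9 F [-0.1  0.5 -0.8] j [ 0.2   0.48  1.99 -0.    0.67  0.25]
```

```bash
python3 -m handwheel '[[[0,0,0],[0,0,-0.008],35],[[0,0,0],[0,0,0],35]]' 30; python3 w.py;  python3 -m handwheel '[[[0,0,0],[0,0,-0.005],35],[[0,0,0],[0,0,0],35]]' 30; python3 w.py
```

```text
time: 24.2
position: [0.5121, 0.1071, 0.0112]
orientation: [0.0, 0.724, 0.69, 0.0]
ft_force: [-1.8, 0.8, 12.0]
opening: 0.506
gripper_force: 32.1
t 24.2 tcp [512.1 107.1  11.2] phi -2.7 tilt [ 0.001  0.    -1.   ] open 43.2 grip 32.1 F [-1.8  0.8 12. ] j [ 0.2   0.48  1.99 -0.    0.67  0.25]
time: 24.45
position: [0.5122, 0.1072, 0.0112]
orientation: [0.0, 0.724, 0.69, 0.0]
ft_force: [-5.4, -1.6, 22.3]
opening: 0.502
gripper_force: 33.1
t 24.45 tcp [512.2 107.2  11.2] phi -2.7 tilt [ 0.001  0.    -1.   ] open 42.9 grip 33.1 F [-5.4 -1.6 22.3] j [ 0.2   0.48  1.99 -0.    0.67  0.25]
```

```bash
python3 -m handwheel '[[[0,0,0],[0,0,0.008],35],[[0,0,0],[0,0,0],60],[[0,0,0],[0,0,0],60],[[0,0,0],[0,0,0],60],[[0,0,0],[0,0,0.1],60],[[0,0,0],[0,0,0.4],60],[[0,0,0],[0,0,0.25],60],[[0,0,0],[0,0,0],60]]' 30;  python3 w.py; python3 look.py 511 107 35 45 65
python3 -m handwheel '[[[0,0,0],[0.09,0.2645,0],50],[[0,0,0],[0.09,0.2645,0],50],[[0,0,0],[0.09,0.2645,0],50],[[0,0,0],[0.09,0.2645,0],50],[[0,0,0],[0.09,0.2645,0],50],[[0,0,0],[0.09,0.2645,0],50],[[0,0,0],[0,0,0],50],[[0,0,0],[0,0,0],50]]' 40;  python3 w.py;  python3 look.py 592 345 22 38 60
```

```text
time: 25.45
position: [0.5141, 0.1075, 0.1271]
orientation: [0.002, 0.724, 0.69, 0.003]
ft_force: [-0.4, -0.5, 0.3]
opening: 0.704
gripper_force: 0.0
t 25.45 tcp [514.1 107.5 127.1] phi -2.7 tilt [ 0.007  0.001 -1.   ] open 60.2 grip 0.0 F [-0.4 -0.5  0.3] j [0.2  0.3  1.93 0.   0.91 0.25]
2501 mean [512.6 108.2  54.4] (array([512.4, 107.4]), array([43.3, 42.9]), 36.9) z95 0.0556
time: 26.5
position: [0.5916, 0.3442, 0.1218]
orientation: [-0.0, 0.724, 0.69, -0.001]
ft_force: [-0.6, -1.9, 0.4]
opening: 0.586
gripper_force: 0.0
t 26.5 tcp [591.6 344.2 121.8] phi -2.7 tilt [-0.002 -0.002 -1.   ] open 50.0 grip 0.0 F [-0.6 -1.9  0.4] j [ 0.52  0.53  1.57 -0.    1.05  0.57]
440 mean [591.3 348.3  46. ] (array([591.2, 347.7]), array([17.2, 16.4]), 87.2) z95 0.0475
```

```bash
python3 -m handwheel '[[[0,0,0],[0,0.018,-0.3],50],[[0,0,0],[0,0,-0.3],50],[[0,0,0],[0,0,-0.13],50],[[0,0,0],[0,0,-0.06],50],[[0,0,0],[0,0,0],8],[[0,0,0],[0,0,0],8],[[0,0,0],[0,0,0],8],[[0,0,0],[0,0,0],8],[[0,0,0],[0,0,0],8],[[0,0,0],[0,0,0],8]]' 30;  python3 w.py
```

```text
time: 27.8
position: [0.5937, 0.3483, 0.0063]
orientation: [0.0, 0.724, 0.69, 0.001]
ft_force: [-0.6, -0.7, 6.2]
opening: 0.199
gripper_force: 29.6
t 27.8 tcp [593.7 348.3   6.3] phi -2.7 tilt [ 0.002  0.001 -1.   ] open 17.0 grip 29.6 F [-0.6 -0.7  6.2] j [ 0.53  0.67  1.62 -0.    0.85  0.58]
```

```bash
python3 -m handwheel '[[[0,0,0],[0,0,0.25],8],[[0,0,0],[0,0,0.41],8],[[0,0,0],[-0.026,-0.175,0],8],[[0,0,0],[-0.051,-0.352,0],8],[[0,0,0],[-0.051,-0.352,0],8],[[0,0,0],[-0.051,-0.352,0],8],[[0,0,0],[-0.051,-0.352,0],8],[[0,0,0],[-0.051,-0.352,0],8],[[0,0,0],[-0.051,-0.352,0],8],[[0,0,0],[-0.051,-0.352,0],8]]' 30
python3 -m handwheel '[[[0,0,0],[-0.051,-0.352,0],8],[[0,0,0],[0,0,0],8],[[0,0,0],[0,0,0],8]]' 30; python3 w.py
```

```text
time: 29.05
position: [0.5352, -0.0497, 0.1043]
orientation: [0.0, 0.724, 0.69, 0.0]
ft_force: [1.8, -0.5, -0.1]
opening: 0.194
gripper_force: 29.4
time: 29.42
position: [0.5277, -0.1009, 0.104]
orientation: [0.0, 0.724, 0.69, 0.0]
ft_force: [0.1, -0.5, -0.6]
opening: 0.197
gripper_force: 29.4
t 29.43 tcp [ 527.7 -100.9  104. ] phi -2.8 tilt [ 0.001  0.    -1.   ] open 16.8 grip 29.4 F [ 0.1 -0.5 -0.6] j [-0.19  0.35  1.92  0.    0.88 -0.14]
```

Contact is expected near z ≈ 10, so I go down to 12 first.

```bash
python3 -m handwheel '[[[0,0,0],[0.004,0.02,-0.3],8],[[0,0,0],[0,0,-0.2],8],[[0,0,0],[0,0,-0.09],8],[[0,0,0],[0,0,-0.02],8],[[0,0,0],[0,0,0],8]]' 30; python3 w.py;  python3 -m handwheel '[[[0,0,0],[0,0,-0.01],8],[[0,0,0],[0,0,0],8]]' 30; python3 w.py
```

```text
time: 30.05
position: [0.5289, -0.0977, 0.0129]
orientation: [0.0, 0.724, 0.69, 0.0]
ft_force: [0.7, -0.5, 0.3]
opening: 0.197
gripper_force: 29.4
t 30.05 tcp [528.9 -97.7  12.9] phi -2.7 tilt [ 0.001 -0.    -1.   ] open 16.8 grip 29.4 F [ 0.7 -0.5  0.3] j [-0.19  0.49  1.96  0.    0.69 -0.14]
time: 30.3
position: [0.5286, -0.098, 0.0113]
orientation: [0.0, 0.724, 0.69, 0.0]
ft_force: [0.8, 0.4, -0.6]
opening: 0.199
gripper_force: 29.4
t 30.3 tcp [528.6 -98.   11.3] phi -2.7 tilt [ 0.001 -0.    -1.   ] open 17.0 grip 29.4 F [ 0.8  0.4 -0.6] j [-0.19  0.49  1.96 -0.    0.68 -0.14]
```

```bash
python3 -m handwheel '[[[0,0,0],[0,0,-0.006],8],[[0,0,0],[0,0,0],8]]' 30; python3 w.py;  python3 -m handwheel '[[[0,0,0],[0,0,-0.004],8],[[0,0,0],[0,0,0],8]]' 30; python3 w.py
```

```text
time: 30.55
position: [0.5285, -0.0981, 0.0103]
orientation: [0.0, 0.724, 0.69, 0.0]
ft_force: [-0.5, -0.4, 4.1]
opening: 0.196
gripper_force: 29.9
t 30.55 tcp [528.5 -98.1  10.3] phi -2.7 tilt [ 0.001 -0.    -1.   ] open 16.8 grip 29.9 F [-0.5 -0.4  4.1] j [-0.19  0.5   1.96 -0.    0.68 -0.14]
time: 30.8
position: [0.5286, -0.0981, 0.0102]
orientation: [0.0, 0.724, 0.69, 0.0]
ft_force: [-2.8, -0.1, 12.8]
opening: 0.2
gripper_force: 30.7
t 30.8 tcp [528.6 -98.1  10.2] phi -2.7 tilt [ 0.001 -0.    -1.   ] open 17.1 grip 30.7 F [-2.8 -0.1 12.8] j [-0.19  0.5   1.96 -0.    0.68 -0.14]
```

```bash
python3 -m handwheel '[[[0,0,0],[0,0,0.004],8],[[0,0,0],[0,0,0],40],[[0,0,0],[0,0,0],40],[[0,0,0],[0,0,0],40],[[0,0,0],[0,0,0.1],40],[[0,0,0],[0,0,0.3],40],[[0,0,0],[0,0,0.4],40],[[0,0,0],[0,0,0.3],40]]' 30; python3 -m handwheel '[[[0,0,0],[-0.1,0.35,0],40],[[0,0,0],[-0.1,0.35,0],40],[[0,0,0],[-0.1,0.35,0],40],[[0,0,0],[-0.1,0.35,0],40],[[0,0,0],[-0.1,0.35,0],40],[[0,0,0],[-0.1,0.35,0],40],[[0,0,0],[-0.1,0.35,0],40],[[0,0,0],[-0.1,0.35,0],40],[[0,0,0],[-0.1,0.35,0],40],[[0,0,0],[0,0,0],40]]' 30; python3 w.py
python3 - <<'E'
from h import *
p,d,m=shot("top"); P=cloud(d,m); q,_,_=shot("side")
a=cv2.resize(p[120:260,230:480],(750,420),interpolation=2); cv2.imwrite("pics/end.png",np.clip(a[:,:,::-1].astype(float)*2,0,255).astype(np.uint8))
cv2.imwrite("pics/end_side.png",q[:,:,::-1])
for n,tr,yaw,c,r,lo,hi in(("plugR",(483,-137),-2.8,(443,-135),60,10,30),("plugB",(461.4,123.3),15.8,(423,112),60,10,30),("piston",(483,-137),-2.8,(525,-169),40,42,60),("pin",(483,-137),-2.8,(528,-98),22,40,60),("filt",(461.4,123.3),15.8,(512,107),35,45,65),("oldp",(0,0),0,(656,174),45,38,55),("oldplug",(0,0),0,(663,-169),60,6,30)):
    D=np.nan_to_num(np.hypot(P[...,0]-c[0]/1e3,P[...,1]-c[1]/1e3),nan=9); k=(D<r/1e3)&(P[...,2]>lo/1e3)&(P[...,2]<hi/1e3)
    if n.startswith("plug"): k&=((P[...,2]>.019)|(p.min(2)>55))
    x=P[k]; g=x.mean(0)*1e3; a=np.radians(yaw); v=g[:2]-tr
    print(n,k.sum(),g.round(1),"tray",np.round([v@[np.cos(a),np.sin(a)],v@[-np.sin(a),np.cos(a)]],1),rect(x[:,:2]))
E
```

```text
time: 31.8
position: [0.5287, -0.098, 0.1783]
orientation: [0.001, 0.724, 0.69, 0.001]
ft_force: [0.7, -0.5, -0.6]
opening: 0.467
gripper_force: 0.0
time: 33.05
position: [0.3922, 0.3779, 0.1758]
orientation: [-0.0, 0.722, 0.692, 0.001]
ft_force: [-0.1, -0.5, 0.6]
opening: 0.466
gripper_force: 0.0
t 33.05 tcp [392.2 377.9 175.8] phi -2.5 tilt [ 0.001  0.002 -1.   ] open 39.8 grip 0.0 F [-0.1 -0.5  0.6] j [0.76 0.27 1.84 0.   1.03 0.81]
plugR 145 [ 442.6 -134.4   20.1] tray [-40.5   0.6] (array([ 432.3, -146. ]), array([72.2, 95.5]), 24.2)
plugB 134 [425.4 115.   20.5] tray [-36.9   1.8] (array([436.7, 112.7]), array([65.3, 94.1]), 66.6)
piston 316 [ 526.1 -170.3   49.3] tray [ 44.7 -31.2] (array([ 527. , -170.4]), array([54.2, 53.3]), 89.7)
pin 32 [ 527.8 -100.6   48.3] tray [43.  38.6] (array([ 527.9, -100.6]), array([14.6, 13.9]), 88.1)
filt 193 [512.5 105.5  53.7] tray [ 44.3 -31. ] (array([512.5, 105.6]), array([42.6, 41.1]), 44.0)
oldp 311 [656.6 174.6  45.1] tray [656.6 174.6] (array([656.5, 174.6]), array([54.4, 54.1]), 39.4)
oldplug 164 [ 664.1 -169.    14.8] tray [ 664.1 -169. ] (array([ 667.5, -171.2]), array([104.3,  92.7]), 76.1)
```

View pics/end.png

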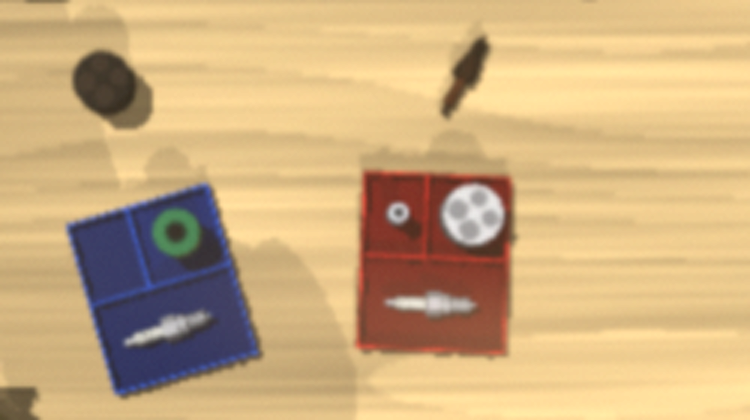

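View pics/end_side.png

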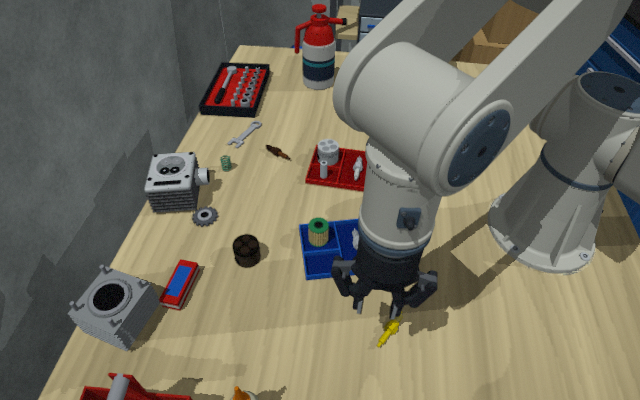

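The final crop shows every part in its compartment: filter (177,232), blue-tray plug (170,328), pin (398,212), piston (472,213), red-tray plug (432,303). The worn piston and burnt plug haven't moved, and the side view shows the piston, pin and filter standing upright.

```bash
python3 -m handwheel '[[[0,0,0],[0,0,0],40],[[0,0,0],[0,0,0],40],[[0,0,0],[0,0,0],40],[[0,0,0],[0,0,0],40]]'; python3 -c "
from bench import order; print(order.sign_off())"
```

```text
time: 33.65
position: [0.3934, 0.3742, 0.1748]
orientation: [-0.0, 0.724, 0.69, -0.0]
ft_force: [0.5, -0.3, -0.2]
opening: 0.469
gripper_force: 0.0
the job is handed in; nothing more can be done
None
```

Both kits are made up and the job is handed in at about 34 s; the last pictures showed every part in its compartment and the worn piston and burnt plug unmoved, but hand-in returned no verdict.

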